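# Shut the battery flap, mesh the fan wheel on its splined shaft and hold it home

## Robot

A 6-joint arm with a two-finger parallel gripper is mounted at the origin on the work surface. World frame = base frame: x ahead of the robot, y to its left, z up, the work surface at z = 0. Lengths are in mm, angles in rad, forces in N, time in s.
With the tool pointing down it reaches from about 325 to 850 mm from the base axis. Payload 4.4 kg.
Tool frame: the origin (TCP) lies where the fingers leave the gripper's body, on its centre line; the fingertips stand 97 mm ahead of it and the grasp point (between the pads) lies 78 mm ahead of it (robot.nose_length is the distance from the TCP to the fingertips, in mm); z points along the fingers, y is the line along which they close (so a half turn about z gives the same grasp; the last joint's range is limited). The gripper opens to 94 mm and grips with 3 to 60 N. Pads are 16 mm wide; open, the fingers measure 119 mm over their backs; the gripper's body (75 mm by 177 mm) begins 78 mm behind the grasp point.
Start: joints at [-1.486, 0.207, 1.542, -0, 1.393, -0.15], TCP at [134.319, -559.094, 302.647] pointing down, gripper open.
Joint ranges: [-2.73, 2.73], [-0.86, 2.22], [0.23, 2.46], [-1.11, 4.25], [0.08, 2.63], [-2.82, 2.82]. Speed limits (rad/s): [2.79, 2.79, 3.14, 3.14, 3.14, 3.14].

## Interface

Orientations are given as a unit quaternion [w, x, y, z].
In Python, from workcell import robot, eyes gives the robot as it stands. The module is installed in compiled form; this text tells all that it offers.
- The arm moves only by the tool send_rows, never from a script. Its argument "targets" is a list of rows, each an object of numbers: "fingers": the opening, from 0 (shut) to 1 (fully open); "tx", "ty", "tz": the shift along the tool's x, y, z as a fraction of full scale; "wx", "wy", "wz": the turn, a rotation vector about the tool's x, y, z as a fraction of full scale. A call has 1 to 10 rows; each row shifts and turns the commanded pose from where the row before left it, along the tool's axes as they then stand; what a row does not reach is not made up. Full scale, the value 1, is 3 cm for a shift and 0.08 rad for a turn. A row lasts 1/8 s, in which the tool goes at most 62.5 mm and 10.7 degrees, less where a joint would pass 70% of its speed; a pose out of reach is approached as far as the arm can. A call with a number of a shift or a turn outside -1 to 1 is refused whole. A call with a gripper value outside its range is refused whole. The fingers move at their own pace and stop on an object; the grip force is fixed at half the most. Time passes only in rows, so rows that do not move let the fingers close. It gives the time, the measured TCP pose, the force, the opening and the grip force at its end, in the units of the state.
- robot.sense(): the state, without advancing time (a new reading comes with each control period).
- eyes.camera(name): name is "side" or "top" or "wrist"; returns (picture, depth): 400x640x3 uint8, red, green, blue; 400x640 float32, mm along the optical axis (not along the pixel's ray), 0 where there is no reading.
- eyes.get_calibration(name): a dict with "K" (3x3 intrinsics, pixels), "R" (3x3) and "t" (3): a world point X has camera coordinates R X + t; the wrist camera has in their place "tool_from_camera" (4x4, takes a point from camera to tool coordinates, whose origin is the TCP and whose axes are the flange's). Camera axes: x right, y down, z forward; pixel columns grow to the right and rows downward; lengths in mm; the calibration is good to about 2 mm. A picture is of the moment at which its call begins: read the wrist's pose just before it. get_calibration takes no time and is no camera call.
- robot.job_done(): hands the job in; it is judged then, once.
The state is a dict: "clock": time; "joint_positions": joint angles; "joint_vel": joint speeds; "joint_efforts": joint torques, N m; "eef_pos": TCP position; "ee_rot": TCP orientation; "contact_force": force on the tool from outside, world axes, zero at the start; "ft_torque": the same for the moment, N m; "gripper_width": opening from 0.0 (shut) to 1.0 (fully open); "grip_force": force on a finger pad.
Only numpy, scipy, OpenCV 4.12 (cv2) and the standard library are available. Lean on these libraries where they do the work, as an engineer would, in place of code of your own. Each camera call takes 0.05 s, during which the arm holds its last target. There are 200 camera calls.

## Task

The little battery fan on its back has fresh cells in: swing its battery flap over and press it down until its tab snaps behind the rim, then pick up the loose four-bladed fan wheel by its hub, set it over the drive shaft, turn it until the splines mesh and slide it right down onto the collar, without ramming it. Finish still holding the hub and pressing it firmly down, so that I can tighten the grub screw; do not let go, and leave everything else on the shelf where it is.

Things in the scene. Friction and masses are not known exactly. Their poses are not given: they have to be found in the camera images.
- fan: off-white battery fan lying on its back, guard off, fixed; 160 (x) x 254 (y) mm, origin at table level. Its frame at y -26 to 124 mm is 80 mm high, with a round duct of diameter 136 centred at y = 49 (shaft in the middle). The battery deck at y -130 to -26 mm is 66 mm high, bay open on top at x -64 to 28, y -116 to -54 mm, speed dial at x = 55. A carrying handle stands out 24 mm at the +y end
- flap_hinge (a point): middle of the battery flap's hinge line, on the deck top 66 mm above the table near the fan's -y end (x = -18, y = -124 mm in the fan's frame); axes as the fan's: the hinge runs along x, the shut flap extends to +y
- battery_flap (a joint): angle of the light grey battery flap, rad: 0 shut, growing as it swings up and out over the fan's -y end (limit 2.3); starts at 1.7 to 2.2. The stiff hinge leaves it where it is let go. The tab rides on the bay's rim at about 0.1 to 0.12 and snaps behind it when the flap is pressed down near its free edge with about 5 N; below 0.03 it is latched
- shaft_seat (a point): on the drive shaft's axis, on top of its dark collar (diameter 26 mm), 28 mm above the table: the hub's underside rests here when home. x and y turn with the shaft and point along its four brass splines (a cross 18 mm over the tips, each 5 mm wide, 12 mm tall above the collar); a round pilot nose, diameter 8 mm, stands up to 22 mm above the collar, its last 4 mm tapered
- fan_shaft (a joint): angle of the drive shaft in rad, counter-clockwise from above, 0 when its splines point along the fan's x and y; stiff to turn (0.05 N m)
- hub_grip (a point): on the axis of the loose teal fan wheel's hub, 38 mm above the hub's underside, in the plain part to grip. Hub: upright cylinder, diameter 36, 48 mm high. Wheel 120 mm over its four blades, 70 g. Blades leave the hub 2 to 15 mm above its underside: keep fingertips above them. x and y point along the blades
- hub_base (a point): centre of the underside of the wheel's hub; axes as hub_grip. Here the hub has a cross-shaped socket, 26 mm deep, its four slots 7 mm wide and in line with the blades, so every quarter turn fits alike
- fan_wheel: the fan wheel itself, origin at the centre of the hub's underside, axes as hub_grip
- jar: blue plastic screw-top jar, diameter 84, 105 mm high, bystander; origin at its underside
- saucer: black ceramic saucer with the grille's screws in it, diameter 132, 19 mm high, bystander; origin at its underside
- cell0: spent C cell standing up, diameter 26, 50 mm high, bystander; origin at its underside
- cell1: another spent C cell, the same
- cell2: another spent C cell, the same
- led_bulb: tubular LED bulb lying on its side, diameter 32, 125 mm long, bystander; origin under its middle at table level
- lamp_head: chrome desk lamp head standing mouth down, diameter 125, 122 mm high, bystander; origin at its underside
- front_grille: the fan's white round front guard lying flat, diameter 145, 10 mm high, bystander; origin at its underside
- flap_edge (a point): on the flap's outer face (its upper face when shut), mid-width, 65 mm from the hinge, above the springy tab (60 to 65 mm is the place to press). Moves with the flap. The flap is 100 mm wide, 3 mm thick and reaches 78 mm from the hinge
There are look-alikes about, which are no part of the job. What is shaped like the fan_wheel but green, white or yellow is not meant.

How it is judged (in metres and radians):
On the way, in this order (a step that is already met when the one before it is completed fails the run):
1. the battery flap is shut and latched while the wheel is still off the shaft (value of joint battery_flap below 0.035 rad and horizontal distance between hub_base and shaft_seat above 0.02 m), for 0.3 s.
2. the wheel is over the shaft, its splines meshed, right down on the collar (z of hub_base in the frame of shaft_seat below 0.003 m and horizontal distance between hub_base and shaft_seat below 0.003 m), for 0.2 s.
At the end, for the whole second after the job is handed in: Through the last second the battery flap is latched (below 0.035 rad), the wheel's hub sits on the collar within 3 mm in height and sideways, upright within 4 degrees, its slots in line with the splines, and the gripper is still on it (over 2 N), pressing it onto the shaft with more than 3 N (all of step 2 and value of joint battery_flap below 0.035 rad and z of hub_base in the frame of shaft_seat above -0.003 m and angle between hub_base's own z axis and vertical below 0.07 rad and (angle between the x axis of hub_base and the x axis of shaft_seat, either way round below 0.2 rad or angle between the x axis of hub_base and the y axis of shaft_seat, either way round below 0.2 rad) and contact force between fan_wheel and fan above 3 N and contact force between the fingers and fan_wheel above 2 N and linear speed of fan_wheel below 0.02 m/s); the arm keeps its last pose, push and grip.
It fails at once if the wheel is rammed onto the fan with more than 50 N (contact force between fan_wheel and fan above 50 N).
It fails at once if a bystander is shifted by more than 30 mm or a cell, the jar or the lamp head tips over (distance of any of jar, saucer, led_bulb, lamp_head, front_grille, cell0, cell1, cell2 from where it was at the start of the episode above 0.03 m or angle between any of jar, lamp_head, cell0, cell1, cell2's own z axis and vertical above 0.6 rad).
It also fails if it takes over 58 s, if anything falls off the work surface, if the arm or the gripper's body presses on something with over 40 N, if the wrist force passes 120 N, or if a joint passes its speed limit or range.

## Working session

There is one attempt and no reset: what is moved stays moved. The work goes in short steps, Python scripts to look and compute and a tool call to move; the robot and the scene stay as the last step left them, time stands still between calls to the robot, and variables do not carry over. Pictures are saved under pics/ and viewed, at most 10 in all, crops included, and the job is handed in when it is done.

Besides the shell and the picture viewer there is one more tool, called after "Request:" as name(argument=value, ...) on one line, values as JSON. send_rows: Moves the arm, as the interface text tells. Shift numbers are shares of 3 cm and turn numbers shares of 0.08 rad, none past 1 either way. Its arguments: {"type":"object","properties":{"targets":{"type":"array","items":{"type":"object","properties":{"fingers":{"type":"number"},"tx":{"type":"number"},"ty":{"type":"number"},"tz":{"type":"number"},"wx":{"type":"number"},"wy":{"type":"number"},"wz":{"type":"number"}}}}},"required":["targets"]}

```bash
mkdir -p pics; cat > h.py <<'E'
import numpy as np, cv2
from workcell import robot, eyes
from scipy.spatial.transform import Rotation as Ro
def tool():
    s=robot.sense(); q=s["ee_rot"]
    T=np.eye(4); T[:3,:3]=Ro.from_quat([q[1],q[2],q[3],q[0]]).as_matrix(); T[:3,3]=s["eef_pos"]; return T
def grab(name):
    T=tool(); p,d=eyes.camera(name); c=eyes.get_calibration(name)
    K=np.array(c["K"])
    if name=="wrist": W=T@np.array(c["tool_from_camera"])
    else:
        W=np.eye(4); R=np.array(c["R"]); W[:3,:3]=R.T; W[:3,3]=-R.T@np.array(c["t"])
    return p,d,K,W
def cloud(d,K,W):
    v,u=np.mgrid[:d.shape[0],:d.shape[1]]
    P=np.stack([(u-K[0,2])/K[0,0]*d,(v-K[1,2])/K[1,1]*d,d],-1)
    return P@W[:3,:3].T+W[:3,3]
def save(n,p): cv2.imwrite("pics/"+n+".png",p[:,:,::-1])
def ray(u,v,K,W,z):
    r=W[:3,:3]@np.array([(u-K[0,2])/K[0,0],(v-K[1,2])/K[1,1],1]); o=W[:3,3]
    return o+r*(z-o[2])/r[2]
E
python3 - <<'E'
from h import *
print(robot.sense()); print(tool().round(3))
for n in ["top","side"]:
    p,d,K,W=grab(n); save(n,p); np.savez("/tmp/"+n,p=p,d=d,K=K,W=W); print(n,W.round(2),K)
print(eyes.get_calibration("wrist"))
E
```

```text
{'clock': 0.0, 'joint_positions': array([-1.48550894e+00,  2.07389238e-01,  1.54294636e+00, -2.81906800e-05,
        1.39347783e+00, -1.50494776e-01]), 'joint_vel': array([ 0.0006926 ,  0.00020956,  0.00114114,  0.00106329,  0.00037788,
       -0.00027375]), 'joint_efforts': array([-1.68257116e-04, -3.70878804e+01, -2.81415832e+01,  6.98776986e-02,
        3.62032524e-02, -1.74580050e-04]), 'eef_pos': array([ 134.25671912, -558.50279397,  301.51163533]), 'ee_rot': array([-1.11024517e-03,  9.93057985e-01,  1.17620600e-01,  2.23319932e-05]), 'contact_force': array([0.1208912 , 0.4181698 , 0.40250328]), 'ft_torque': array([-0.02177489,  0.00573372, -0.05166012]), 'grip_force': 0.0, 'gripper_width': 1.0010831473060413}
[[ 9.72000e-01  2.34000e-01 -0.00000e+00  1.34257e+02]
 [ 2.34000e-01 -9.72000e-01  2.00000e-03 -5.58503e+02]
 [ 0.00000e+00 -2.00000e-03 -1.00000e+00  3.01512e+02]
 [ 0.00000e+00  0.00000e+00  0.00000e+00  1.00000e+00]]
top [[ 1.00000e-02 -9.90000e-01  1.20000e-01  3.70400e+02]
 [-1.00000e+00 -1.00000e-02  2.00000e-02 -5.54100e+01]
 [-2.00000e-02 -1.20000e-01 -9.90000e-01
[... 357 characters left out ...]
[ 0.0000e+00  0.0000e+00  0.0000e+00  1.0000e+00]] [[475.91354234   0.         330.09557011]
 [  0.         475.91354234 198.67315743]
 [  0.           0.           1.        ]]
{'K': array([[307.05988291,   0.        , 318.43736998],
       [  0.        , 307.05988291, 197.49573829],
       [  0.        ,   0.        ,   1.        ]]), 'tool_from_camera': array([[ 3.45451512e-04, -9.63158802e-01, -2.68933082e-01,
         7.76687104e+01],
       [ 9.99999888e-01,  4.19622871e-04, -2.18314487e-04,
        -2.03459714e-01],
       [ 3.23121992e-04, -2.68932977e-01,  9.63158839e-01,
        -8.21776806e+01],
       [ 0.00000000e+00,  0.00000000e+00,  0.00000000e+00,
         1.00000000e+00]])}
```

View pics/top.png

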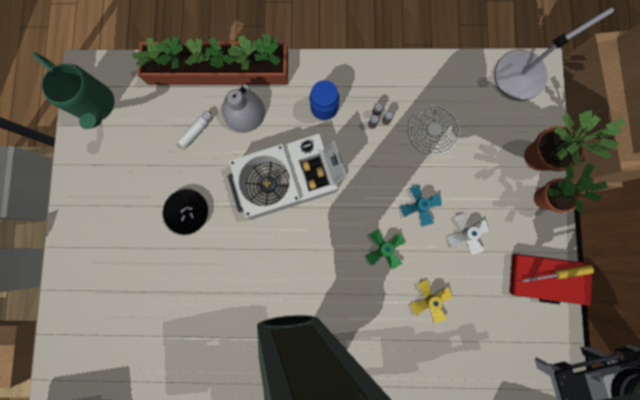

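View pics/side.png

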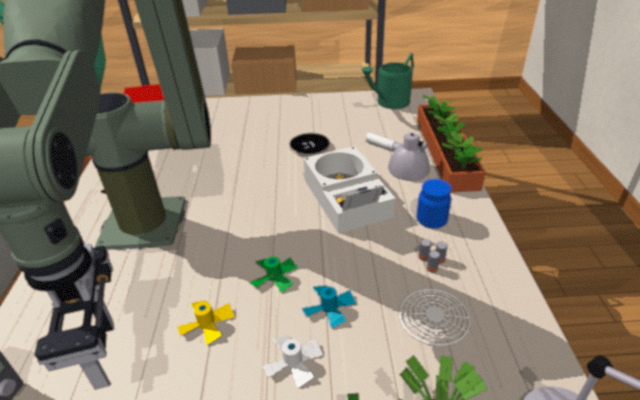

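The top view shows the fan at about (285,175) with the duct to the left at (267,183). The open flap is at about (333,158), the teal wheel at (422,205), the blue jar at (324,100), the cells at (380,114) and the grille at (434,130). The side view agrees.

```bash
python3 - <<'E'
from h import *
for n in ["top","side"]:
    f=np.load(f"/tmp/{n}.npz"); p,d,K,W=f["p"],f["d"],f["K"],f["W"]; C=cloud(d,K,W)
    hsv=cv2.cvtColor(p,cv2.COLOR_RGB2HSV); 
    ok=d>0
    print(n,"table z",np.median(C[...,2][ok&(abs(C[...,2])<15)]))
    reg=ok&(abs(C[...,0]-440)<140)&(abs(C[...,1]-30)<170)
    for lo,hi in [(72,88),(60,70),(88,160)]:
        m=reg&(C[...,2]>lo)&(C[...,2]<hi)
        if n=="top": m[:, :220]=0
        P=C[m][:,:2].astype(np.float32)
        if len(P)>20:
            print(lo,hi,len(P),cv2.minAreaRect(P),P.min(0),P.max(0),np.median(C[m][:,2]))
    t=(hsv[...,0]>92)&(hsv[...,0]<104)&(hsv[...,1]>130)&(hsv[...,2]>60)
    t=t&ok&(C[...,2]<80)&(C[...,2]>-10)&(C[...,1]<-200)
    P=C[t]; print("teal",len(P),np.median(P,0)); h=P[P[:,2]>38]; print("hub",len(h),h.mean(0),h.max(0),h.min(0))
    b=P[P[:,2]<22][:,:2]-h.mean(0)[:2]; r=np.hypot(*b.T); b=b[r>25]; a=np.arctan2(b[:,1],b[:,0]); print("blade ang",np.angle(np.exp(4j*a).mean())/4,abs(np.exp(4j*a).mean()))
E
```

```text
top table z -0.18388874020070034
72 88 978 ((547.5245361328125, 55.59088897705078), (151.59231567382812, 258.4731750488281), 18.565610885620117) [435.22153 -85.43429] [579.94226 199.6394 ] 79.53295573972065
60 70 712 ((541.38818359375, 54.96184539794922), (139.8528594970703, 251.68792724609375), 18.423032760620117) [435.77197  -86.157555] [579.8933  177.63402] 65.71003355954707
88 160 228 ((556.5875854492188, -87.06668853759766), (53.8944206237793, 25.95863151550293), 17.421985626220703) [ 528.1281  -106.38696] [579.8328  -68.76527] 122.70056118161688
teal 565 [ 473.21330742 -320.35743152   11.43351943]
hub 151 [ 460.42670148 -318.80594897   47.60853872] [ 492.91772078 -217.20304868   54.29237958] [ 213.85660766 -454.17448234   38.44547408]
blade ang 0.3251768847019746 0.2865625013793257
side table z 0.5498418535916016
72 88 730 ((545.267333984375, 56.98750305175781), (149.81900024414062, 263.8163146972656), 18.070348739624023) [436.2715  -86.81169] [579.9197  197.01443] 79.69734259868653
60 70 710 ((541.4746704101562, 53.60699462890625), (141.9559783935547, 255.54864501953125), 17.914447784423828) [435.90997 -85.50339] [579.87494 182.52982] 66.01465718439829
88 160 247 ((556.6268310546875, -88.8509292602539), (54.39625549316406, 27.038267135620117), 17.27523422241211) [ 528.35284 -107.17553] [579.72565 -68.95044] 117.09557635870635
teal 916 [ 481.47325466 -334.13640044   12.92404489]
hub 218 [ 460.84576703 -332.5308159    47.37276783] [ 492.73800544 -217.91897116   51.48711437] [ 213.58244116 -456.4500982    38.00692498]
blade ang 0.44058826821739355 0.3620224273548495
```

```bash
python3 - <<'E'
from h import *
for n in ["top","side"]:
    f=np.load(f"/tmp/{n}.npz"); p,d,K,W=f["p"],f["d"],f["K"],f["W"]; C=cloud(d,K,W)
    hsv=cv2.cvtColor(p,cv2.COLOR_RGB2HSV); ok=d>0
    def big(m):
        k,l,s,c=cv2.connectedComponentsWithStats(m.astype(np.uint8)); i=1+np.argmax(s[1:,4]); return l==i
    reg=ok&(abs(C[...,0]-530)<140)&(abs(C[...,1]-45)<170)&(hsv[...,1]<70)
    m=big(reg&(C[...,2]>76)&(C[...,2]<84)); P=C[m][:,:2].astype(np.float32); r=cv2.minAreaRect(P); print("frame",len(P),r)
    m=big(reg&(C[...,2]>60)&(C[...,2]<71)&(C[...,1]<45)); P=C[m][:,:2].astype(np.float32); print("deck",len(P),cv2.minAreaRect(P))
    m=big(reg&(C[...,2]>90)&(C[...,2]<170)&(C[...,1]<-50)); P=C[m]; print("flap",len(P),P.min(0),P.max(0)); 
    th=np.deg2rad(18.2); e=np.array([-np.sin(th),np.cos(th)]); a=P[:,:2]@e; q=np.polyfit(a,P[:,2],1); ex=np.array([np.cos(th),np.sin(th)])
    print("flap along y range",a.min(),a.max(),"slope",q,"center hinge-y along",((P[:,:2]@ex).min(),(P[:,:2]@ex).max()))
    t=(hsv[...,0]>92)&(hsv[...,0]<104)&(hsv[...,1]>130)&(hsv[...,2]>60)&ok&(C[...,2]<80)&(C[...,2]>-10)&(abs(C[...,1]+330)<120)&(abs(C[...,0]-480)<120)
    t=big(t);P=C[t]; h=P[P[:,2]>44]; c=cv2.minEnclosingCircle(h[:,:2].astype(np.float32)); print("teal",len(P),"hub",len(h),h.mean(0),c)
    b=P[P[:,2]<22][:,:2]-np.array(c[0]); r=np.hypot(*b.T); b=b[r>30]; a=np.arctan2(b[:,1],b[:,0]); z=np.exp(4j*a).mean(); print("blade",np.angle(z)/4,abs(z))
E
```

```text
frame 1321 ((534.7052612304688, 108.56547546386719), (161.2298126220703, 150.0911865234375), 18.442031860351562)
deck 1317 ((574.8184814453125, -11.749961853027344), (160.44686889648438, 104.14759063720703), 18.35234832763672)
flap 407 [ 529.37123426 -106.38696541   90.07978433] [626.7501069  -53.43841026 141.09431325]
flap along y range -269.83444409179725 -242.26097017172455 slope [  -1.64571312 -303.95670418] center hinge-y along (np.float64(474.6721967514674), np.float64(573.21795121662))
teal 548 hub 121 [ 477.1422789  -321.55757151   48.07358031] ((477.49249267578125, -322.509765625), 17.932647705078125)
blade 0.3178325942702289 0.7939902718279715
frame 813 ((534.8939819335938, 108.9037857055664), (163.5477294921875, 158.02963256835938), 18.594985961914062)
deck 909 ((571.2705078125, 0.4979705810546875), (163.18858337402344, 136.10768127441406), 17.993391036987305)
flap 447 [ 530.18689082 -107.17552594   90.1793439 ] [628.71098212 -56.93594071 140.60800676]
flap along y range -272.06489798498126 -245.09992813500492 slope [  -1.81668766 -352.5401597 ] center hinge-y along (np.float64(473.7641143996997), np.float64(575.928579226575))
teal 890 hub 160 [ 476.39430507 -325.30917937   48.29083822] ((477.3147888183594, -323.54925537109375), 17.789840698242188)
blade 0.3375329950681906 0.7494462369193915
```

Request:
send_rows(targets=[{"wz": -1, "fingers": 0}, {"wz": -0.07, "fingers": 0}, {"tx": 0.955, "ty": -0.437, "fingers": 0}, {"tx": 0.955, "ty": -0.437, "fingers": 0}, {"tx": 0.955, "ty": -0.437, "fingers": 0}, {"tx": 0.955, "ty": -0.437, "fingers": 0}, {"tx": 0.955, "ty": -0.437, "fingers": 0}, {"tx": 0.955, "ty": -0.437, "fingers": 0}, {"tx": 0.955, "ty": -0.437, "fingers": 0}, {"tx": 0.955, "ty": -0.437, "fingers": 0}])

```text
validation failed for argument at $.ta...
```

Request:
send_rows(targets=[{"tx": 0.955, "ty": -0.437, "fingers": 0}, {"tx": 0.955, "ty": -0.437, "fingers": 0}, {"tx": 0.955, "ty": -0.437, "fingers": 0}, {"tx": 0.955, "ty": -0.437, "fingers": 0}, {"tx": 0.955, "ty": -0.437, "fingers": 0}, {"tx": 0.955, "ty": -0.437, "fingers": 0}, {"tx": 0.955, "ty": -0.437, "fingers": 0}, {"fingers": 0}])

```text
validation failed for argument at $.ta...
```

Request:
send_rows(targets=[{"tx": 0, "ty": 0, "tz": 0, "wx": 0, "wy": 0, "wz": -1, "fingers": 0}])

```text
clock: 0.22
eef_pos: [134.3, -558.7, 301.9]
ee_rot: [-0.001, 0.987, 0.158, 0.0]
contact_force: [0.4, -0.3, 1.0]
gripper_width: 0.928
grip_force: 0.0
```

Request:
send_rows(targets=[{"tx": 0, "ty": 0, "tz": 0, "wx": 0, "wy": 0, "wz": -0.07, "fingers": 0}, {"tx": 0.955, "ty": -0.437, "tz": 0, "wx": 0, "wy": 0, "wz": 0, "fingers": 0}, {"tx": 0.955, "ty": -0.437, "tz": 0, "wx": 0, "wy": 0, "wz": 0, "fingers": 0}, {"tx": 0.955, "ty": -0.437, "tz": 0, "wx": 0, "wy": 0, "wz": 0, "fingers": 0}, {"tx": 0.955, "ty": -0.437, "tz": 0, "wx": 0, "wy": 0, "wz": 0, "fingers": 0}, {"tx": 0.955, "ty": -0.437, "tz": 0, "wx": 0, "wy": 0, "wz": 0, "fingers": 0}, {"tx": 0.955, "ty": -0.437, "tz": 0, "wx": 0, "wy": 0, "wz": 0, "fingers": 0}, {"tx": 0.955, "ty": -0.437, "tz": 0, "wx": 0, "wy": 0, "wz": 0, "fingers": 0}, {"tx": 0.955, "ty": -0.437, "tz": 0, "wx": 0, "wy": 0, "wz": 0, "fingers": 0}, {"tx": 0.955, "ty": -0.437, "tz": 0, "wx": 0, "wy": 0, "wz": 0, "fingers": 0}])

```text
clock: 1.48
eef_pos: [342.3, -364.8, 302.5]
ee_rot: [-0.0, 0.987, 0.159, -0.0]
contact_force: [0.4, 0.2, -0.7]
gripper_width: 0.005
grip_force: 0.0
```

Request:
send_rows(targets=[{"tx": 0.955, "ty": -0.437, "tz": 0, "wx": 0, "wy": 0, "wz": 0, "fingers": 0}, {"tx": 0.955, "ty": -0.437, "tz": 0, "wx": 0, "wy": 0, "wz": 0, "fingers": 0}, {"tx": 0.955, "ty": -0.437, "tz": 0, "wx": 0, "wy": 0, "wz": 0, "fingers": 0}, {"tx": 0.955, "ty": -0.437, "tz": 0, "wx": 0, "wy": 0, "wz": 0, "fingers": 0}, {"tx": 0.955, "ty": -0.437, "tz": 0, "wx": 0, "wy": 0, "wz": 0, "fingers": 0}, {"tx": 0.955, "ty": -0.437, "tz": 0, "wx": 0, "wy": 0, "wz": 0, "fingers": 0}, {"tx": 0.955, "ty": -0.437, "tz": 0, "wx": 0, "wy": 0, "wz": 0, "fingers": 0}, {"tx": 0.955, "ty": -0.437, "tz": 0, "wx": 0, "wy": 0, "wz": 0, "fingers": 0}, {"tx": 0.955, "ty": -0.437, "tz": 0, "wx": 0, "wy": 0, "wz": 0, "fingers": 0}, {"tx": 0.955, "ty": -0.437, "tz": 0, "wx": 0, "wy": 0, "wz": 0, "fingers": 0}])

```text
clock: 2.72
eef_pos: [572.7, -150.0, 302.3]
ee_rot: [-0.0, 0.987, 0.159, -0.0]
contact_force: [-0.0, 0.5, -0.3]
gripper_width: 0.003
grip_force: 0.0
```

Request:
send_rows(targets=[{"tx": 0.955, "ty": -0.437, "tz": 0.5, "wx": 0, "wy": 0, "wz": 0, "fingers": 0}, {"tx": 0, "ty": 0, "tz": 0.94, "wx": 0, "wy": 0, "wz": 0, "fingers": 0}, {"tx": 0, "ty": 0, "tz": 0.94, "wx": 0, "wy": 0, "wz": 0, "fingers": 0}, {"tx": 0, "ty": 0, "tz": 0.94, "wx": 0, "wy": 0, "wz": 0, "fingers": 0}, {"tx": 0, "ty": -0.33, "tz": 0, "wx": 0, "wy": 0, "wz": 0, "fingers": 0}, {"tx": 0, "ty": -0.33, "tz": 0, "wx": 0, "wy": 0, "wz": 0, "fingers": 0}, {"tx": 0, "ty": -0.33, "tz": 0, "wx": 0, "wy": 0, "wz": 0, "fingers": 0}])

```text
clock: 3.6
eef_pos: [586.4, -100.6, 204.9]
ee_rot: [0.001, 0.987, 0.16, 0.001]
contact_force: [0.3, -1.2, 0.5]
gripper_width: 0.006
grip_force: 0.3
```

Request:
send_rows(targets=[{"tx": 0, "ty": -0.33, "tz": 0, "wx": 0, "wy": 0, "wz": 0, "fingers": 0}, {"tx": 0, "ty": -0.33, "tz": 0, "wx": 0, "wy": 0, "wz": 0, "fingers": 0}, {"tx": 0, "ty": -0.33, "tz": 0, "wx": 0, "wy": 0, "wz": 0, "fingers": 0}, {"tx": 0, "ty": -0.33, "tz": 0, "wx": 0, "wy": 0, "wz": 0, "fingers": 0}, {"tx": 0, "ty": -0.33, "tz": 0, "wx": 0, "wy": 0, "wz": 0, "fingers": 0}, {"tx": 0, "ty": 0, "tz": 0, "wx": 0, "wy": 0, "wz": 0, "fingers": 0}])

```text
clock: 4.35
eef_pos: [569.7, -53.3, 202.8]
ee_rot: [-0.0, 0.987, 0.16, -0.0]
contact_force: [-1.0, 0.2, -0.4]
gripper_width: 0.007
grip_force: 0.0
```

```bash
python3 - <<'E'
from h import *
p,d,K,W=grab("side"); save("s2",cv2.resize(p[110:260,230:500],None,fx=2,fy=2))
E
```

```text
(no output)
```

View pics/s2.png

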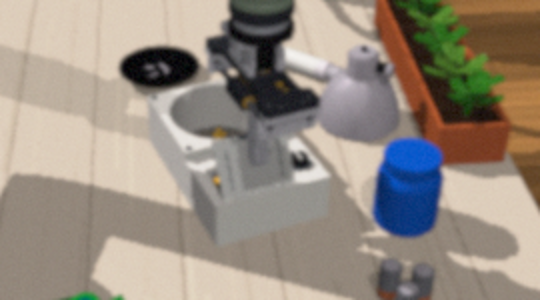

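The crop shows the closed fingers at (262,140) behind the flap, which now stands past vertical and leans toward the duct. I'll carry on over the arc.

Request:
send_rows(targets=[{"tx": 0, "ty": -0.28, "tz": 0.05, "wx": 0, "wy": 0, "wz": 0, "fingers": 0}, {"tx": 0, "ty": -0.28, "tz": 0.05, "wx": 0, "wy": 0, "wz": 0, "fingers": 0}, {"tx": 0, "ty": -0.22, "tz": 0.13, "wx": 0, "wy": 0, "wz": 0, "fingers": 0}, {"tx": 0, "ty": -0.22, "tz": 0.13, "wx": 0, "wy": 0, "wz": 0, "fingers": 0}, {"tx": 0, "ty": -0.17, "tz": 0.22, "wx": 0, "wy": 0, "wz": 0, "fingers": 0}, {"tx": 0, "ty": -0.17, "tz": 0.22, "wx": 0, "wy": 0, "wz": 0, "fingers": 0}, {"tx": 0, "ty": -0.08, "tz": 0.2, "wx": 0, "wy": 0, "wz": 0, "fingers": 0}, {"tx": 0, "ty": 0, "tz": 0.1, "wx": 0, "wy": 0, "wz": 0, "fingers": 0}, {"tx": 0, "ty": 0, "tz": 0, "wx": 0, "wy": 0, "wz": 0, "fingers": 0}])

```text
clock: 5.52
eef_pos: [556.7, -13.6, 170.1]
ee_rot: [-0.0, 0.987, 0.16, -0.0]
contact_force: [-0.4, 0.4, 1.5]
gripper_width: 0.008
grip_force: 0.4
```

Request:
send_rows(targets=[{"tx": 0, "ty": 0, "tz": 0.05, "wx": 0, "wy": 0, "wz": 0, "fingers": 0}, {"tx": 0, "ty": 0, "tz": 0.05, "wx": 0, "wy": 0, "wz": 0, "fingers": 0}, {"tx": 0, "ty": 0, "tz": 0, "wx": 0, "wy": 0, "wz": 0, "fingers": 0}])

```text
clock: 5.9
eef_pos: [556.7, -14.0, 166.8]
ee_rot: [0.0, 0.987, 0.16, 0.0]
contact_force: [0.6, -0.6, 0.8]
gripper_width: 0.005
grip_force: 0.0
```

Request:
send_rows(targets=[{"tx": 0, "ty": 0, "tz": 0.05, "wx": 0, "wy": 0, "wz": 0, "fingers": 0}, {"tx": 0, "ty": 0, "tz": 0, "wx": 0, "wy": 0, "wz": 0, "fingers": 0}])

```text
clock: 6.15
eef_pos: [556.9, -14.0, 166.4]
ee_rot: [0.0, 0.987, 0.16, 0.0]
contact_force: [-2.5, 0.3, 5.8]
gripper_width: 0.007
grip_force: 2.9
```

Request:
send_rows(targets=[{"tx": 0, "ty": 0, "tz": 0.07, "wx": 0, "wy": 0, "wz": 0, "fingers": 0}, {"tx": 0, "ty": 0, "tz": 0.07, "wx": 0, "wy": 0, "wz": 0, "fingers": 0}, {"tx": 0, "ty": 0, "tz": 0, "wx": 0, "wy": 0, "wz": 0, "fingers": 0}])

```text
clock: 6.52
eef_pos: [557.2, -13.9, 165.8]
ee_rot: [0.0, 0.987, 0.16, -0.0]
contact_force: [-10.9, 1.7, 25.3]
gripper_width: 0.003
grip_force: 12.5
```

Request:
send_rows(targets=[{"tx": 0, "ty": 0, "tz": -0.5, "wx": 0, "wy": 0, "wz": 0, "fingers": 0}, {"tx": 0, "ty": 0, "tz": -0.9, "wx": 0, "wy": 0, "wz": 0, "fingers": 0.5}, {"tx": 0, "ty": 0, "tz": -0.9, "wx": 0, "wy": 0, "wz": 0, "fingers": 1}, {"tx": 0, "ty": -0.8, "tz": -0.9, "wx": 0, "wy": 0, "wz": 0, "fingers": 1}, {"tx": 0.2, "ty": -0.85, "tz": -0.3, "wx": 0, "wy": 0, "wz": 0, "fingers": 1}, {"tx": 0.2, "ty": -0.85, "tz": 0, "wx": 0, "wy": 0, "wz": 0, "fingers": 1}, {"tx": 0.19, "ty": -0.85, "tz": 0, "wx": 0, "wy": 0, "wz": 0, "fingers": 1}, {"tx": 0, "ty": -0.76, "tz": 0, "wx": 0, "wy": 0, "wz": 0, "fingers": 1}, {"tx": 0, "ty": 0, "tz": 0, "wx": 0, "wy": 0, "wz": 0, "fingers": 1}, {"tx": 0, "ty": 0, "tz": 0, "wx": 0, "wy": 0, "wz": 0, "fingers": 1}])

```text
clock: 7.78
eef_pos: [534.8, 108.2, 266.3]
ee_rot: [0.0, 0.987, 0.16, 0.0]
contact_force: [0.3, -0.2, 0.2]
gripper_width: 0.927
grip_force: 0.0
```

```bash
python3 - <<'E'
from h import *
s=robot.sense(); print(s["eef_pos"],s["contact_force"])
p,d,K,W=grab("wrist"); save("w1",p); np.savez("/tmp/w1",p=p,d=d,K=K,W=W)
E
```

```text
[534.75571065 108.24505617 266.25444571] [ 0.26063138 -0.16437225  0.1593256 ]
```

View pics/w1.png

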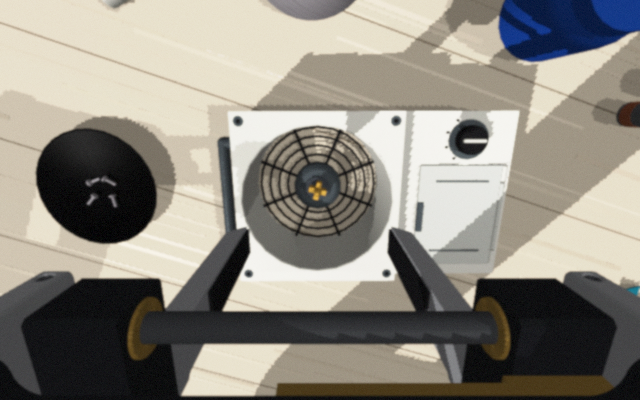

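The flap is shut flush at (460,215). The shaft's brass cross shows at (318,189) inside the duct. I'll go lower for a finer look at the splines.

Request:
send_rows(targets=[{"tx": 0, "ty": 0, "tz": 0.8, "wx": 0, "wy": 0, "wz": 0, "fingers": 1}, {"tx": 0, "ty": 0, "tz": 0.8, "wx": 0, "wy": 0, "wz": 0, "fingers": 1}, {"tx": 0, "ty": 0, "tz": 0.8, "wx": 0, "wy": 0, "wz": 0, "fingers": 1}, {"tx": 0, "ty": 0, "tz": 0, "wx": 0, "wy": 0, "wz": 0, "fingers": 1}, {"tx": 0, "ty": 0, "tz": 0, "wx": 0, "wy": 0, "wz": 0, "fingers": 1}])

```text
clock: 8.45
eef_pos: [535.3, 108.3, 195.2]
ee_rot: [0.0, 0.987, 0.16, 0.001]
contact_force: [-0.3, -0.4, 0.6]
gripper_width: 1.0
grip_force: 0.0
```

```bash
cat > shaft.py <<'E'
from h import *
T=tool(); L=[grab("wrist") for _ in range(3)]
p=np.mean([l[0] for l in L],0).astype(np.uint8); d=np.median([l[1] for l in L],0); _,_,K,W=L[0]
np.savez("/tmp/w2",p=p,d=d,K=K,W=W)
C=cloud(d,K,W); hsv=cv2.cvtColor(p,cv2.COLOR_RGB2HSV)
c0=np.array([534.7,108.6]); r=np.hypot(*(C[...,:2]-c0).transpose(2,0,1))
m=(hsv[...,0]>12)&(hsv[...,0]<32)&(hsv[...,1]>110)&(hsv[...,2]>90)&(r<16)&(d>0)
print("brass",m.sum(),"z pct",np.percentile(C[m][:,2],[5,25,50,75,95]))
v,u=np.nonzero(m); print("px",u.min(),u.max(),v.min(),v.max())
for lo,hi in [(36,44),(46,53)]:
    q=m&(C[...,2]>lo)&(C[...,2]<hi); P=C[q]; print(lo,hi,len(P),P.mean(0) if len(P) else "")
q=m&(C[...,2]<44); v,u=np.nonzero(q); P=np.array([ray(a,b,K,W,40) for a,b in zip(u,v)])[:,:2]
c,_=cv2.minEnclosingCircle(P.astype(np.float32)); b=P-np.array(c); rr=np.hypot(*b.T); k=rr>5; a=np.arctan2(b[k,1],b[k,0]); z=np.exp(4j*a).mean(); print("enc",c,_,"ang",np.angle(z)/4,abs(z))
# duct frame rect
reg=(C[...,2]>76)&(C[...,2]<84)&(hsv[...,1]<70)
print("frame",cv2.minAreaRect(C[reg][:,:2].astype(np.float32)))
x0,y0=int(u.mean())-40,int(v.mean())-30
save("w2c",cv2.resize(p[y0:y0+60,x0:x0+80],None,fx=8,fy=8,interpolation=cv2.INTER_CUBIC)); print(x0,y0,T[:3,3])
E
python3 shaft.py
```

```text
brass 298 z pct [32.53248457 39.12455448 39.92826233 44.6139032  48.96528336]
px 306 328 202 224
36 44 188 [533.84741041 109.38138491  39.59248079]
46 53 66 [533.38350995 109.57994429  48.06612454]
enc (533.3499145507812, 109.11453247070312) 9.741852760314941 ang 0.0748078928998605 0.4509746801566458
frame ((551.7147216796875, 76.35450744628906), (144.45053100585938, 225.016845703125), 18.580827713012695)
276 182 [535.30222431 108.26139743 195.20428121]
```

View pics/w2c.png

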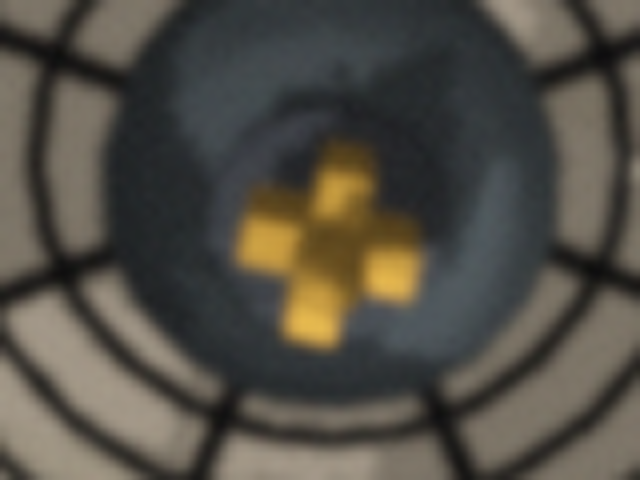

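The crop shows the spline cross. The arm ends are at left (243,232), right (420,268), top (350,162) and bottom (313,346), with the centre near (331,252).

```bash
python3 - <<'E'
from h import *
f=np.load("/tmp/w2.npz"); K,W=f["K"],f["W"]
P=[ray(276+(x+.5)/8-.5,182+(y+.5)/8-.5,K,W,40)[:2] for x,y in [(243,232),(420,268),(350,162),(313,346)]]
P=np.array(P); print(P, (P[0]+P[1])/2,(P[2]+P[3])/2, np.linalg.norm(P[0]-P[1]),np.linalg.norm(P[2]-P[3]))
a=P[1]-P[0];b=P[2]-P[3]; print(np.arctan2(a[1],a[0]),np.arctan2(b[1],b[0]))
E
```

```text
[[532.59324961 118.30343534]
 [534.61198081 100.00171654]
 [543.04502631 110.33389837]
 [523.13220418 107.71218149]] [533.60261521 109.15257594] [533.08861524 109.02303993] 18.41271806716191 20.08466789807567
-1.4609376101655829 0.1309068075153799
```

Request:
send_rows(targets=[{"tx": 0, "ty": 0, "tz": -0.75, "wx": 0, "wy": 0, "wz": 0, "fingers": 1}, {"tx": 0, "ty": 0, "tz": -0.75, "wx": 0, "wy": 0, "wz": 0, "fingers": 1}, {"tx": -0.455, "ty": 0.93, "tz": 0, "wx": 0, "wy": 0, "wz": 0, "fingers": 1}, {"tx": -0.455, "ty": 0.93, "tz": 0, "wx": 0, "wy": 0, "wz": 0, "fingers": 1}, {"tx": -0.455, "ty": 0.93, "tz": 0, "wx": 0, "wy": 0, "wz": 0, "fingers": 1}, {"tx": -0.455, "ty": 0.93, "tz": 0, "wx": 0, "wy": 0, "wz": 0, "fingers": 1}, {"tx": -0.455, "ty": 0.93, "tz": 0, "wx": 0, "wy": 0, "wz": 0, "fingers": 1}, {"tx": -0.455, "ty": 0.93, "tz": 0, "wx": 0, "wy": 0, "wz": 0, "fingers": 1}, {"tx": -0.455, "ty": 0.93, "tz": 0, "wx": 0, "wy": 0, "wz": 0, "fingers": 1}])

```text
clock: 9.72
eef_pos: [505.8, -107.8, 240.5]
ee_rot: [0.001, 0.987, 0.16, 0.001]
contact_force: [0.6, 0.4, -0.2]
gripper_width: 1.001
grip_force: 0.0
```

Request:
send_rows(targets=[{"tx": -0.455, "ty": 0.93, "tz": 0, "wx": 0, "wy": 0, "wz": 0, "fingers": 1}, {"tx": -0.455, "ty": 0.93, "tz": 0, "wx": 0, "wy": 0, "wz": 0, "fingers": 1}, {"tx": -0.455, "ty": 0.93, "tz": 0, "wx": 0, "wy": 0, "wz": 0, "fingers": 1}, {"tx": -0.455, "ty": 0.93, "tz": 0, "wx": 0, "wy": 0, "wz": 0, "fingers": 1}, {"tx": -0.455, "ty": 0.93, "tz": 0, "wx": 0, "wy": 0, "wz": 0, "fingers": 1}, {"tx": -0.455, "ty": 0.93, "tz": 0, "wx": 0, "wy": 0, "wz": 0, "fingers": 1}, {"tx": -0.455, "ty": 0.93, "tz": 0, "wx": 0, "wy": 0, "wz": 0, "fingers": 1}, {"tx": 0, "ty": 0, "tz": 0, "wx": 0, "wy": 0, "wz": 0, "fingers": 1}, {"tx": 0, "ty": 0, "tz": 0, "wx": 0, "wy": 0, "wz": 0, "fingers": 1}])

```text
clock: 10.85
eef_pos: [476.7, -321.7, 239.8]
ee_rot: [-0.0, 0.987, 0.16, 0.0]
contact_force: [0.7, 0.3, -0.7]
gripper_width: 1.005
grip_force: 0.0
```

```bash
cat > hub.py <<'E'
from h import *
import sys
T=tool(); p,d,K,W=grab("wrist"); C=cloud(d,K,W); hsv=cv2.cvtColor(p,cv2.COLOR_RGB2HSV)
m=(hsv[...,0]>90)&(hsv[...,0]<106)&(hsv[...,1]>120)&(hsv[...,2]>50)&(d>0)
k,l,s,c=cv2.connectedComponentsWithStats(m.astype(np.uint8)); m=l==1+np.argmax(s[1:,4])
P=C[m]; z0=np.percentile(P[:,2],99); print("max z",z0,"n",len(P))
t=P[P[:,2]>z0-5]; ctr,r=cv2.minEnclosingCircle(t[:,:2].astype(np.float32)); print("hub top",len(t),ctr,r,t[:,2].mean())
loc=(np.array([*ctr,z0])-T[:3,3])@T[:3,:3]; print("in tool",loc)
b=P[P[:,2]<z0-30][:,:2]-np.array(ctr); rr=np.hypot(*b.T); 
for lo,hi in [(25,58),(35,58)]:
    q=b[(rr>lo)&(rr<hi)]; a=np.arctan2(q[:,1],q[:,0]); z=np.exp(4j*a).mean(); print("blade",np.angle(z)/4,abs(z),[ (np.degrees(np.angle(np.exp(1j*a[abs(np.angle(np.exp(1j*(a-np.angle(z)/4-j*np.pi/2))))<.6]).mean())).round(1)) for j in range(4)])
print("tcp",T[:3,3],"tool x ang",np.arctan2(T[1,0],T[0,0])); save(sys.argv[1],p)
E
python3 hub.py w3
```

```text
max z 49.76499910083294 n 3601
hub top 1096 (476.4603576660156, -321.9917907714844) 17.89333724975586 48.15125679121345
in tool [ -0.46142465   0.20938262 189.99769369]
blade 0.3226134560547844 0.702221282974111 [np.float64(nan), np.float64(107.9), np.float64(-161.3), np.float64(-71.1)]
blade 0.32033808455814317 0.7329111355270659 [np.float64(nan), np.float64(107.8), np.float64(-161.7), np.float64(-71.1)]
tcp [ 476.73234926 -321.6897393   239.76293368] tool x ang 0.32137648817393hub.py:11: RuntimeWarning: Mean of empty slice.
  q=b[(rr>lo)&(rr<hi)]; a=np.arctan2(q[:,1],q[:,0]); z=np.exp(4j*a).mean(); print("blade",np.angle(z)/4,abs(z),[ (np.degrees(np.angle(np.exp(1j*a[abs(np.angle(np.exp(1j*(a-np.angle(z)/4-j*np.pi/2))))<.6]).mean())).round(1)) for j in range(4)])
  ret = ret.dtype.type(ret / rcount)
```

View pics/w3.png

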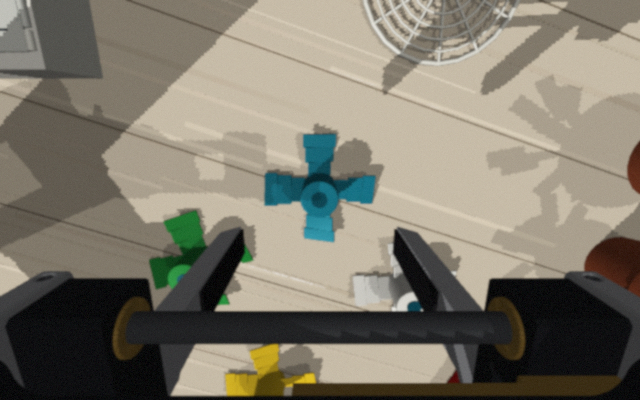

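The teal wheel's hub is at (319,197), centred between the fingers, and its blades line up with the tool axes. I'll descend and grip.

Request:
send_rows(targets=[{"tx": -0.015, "ty": 0.007, "tz": 0.9, "wx": 0, "wy": 0, "wz": 0, "fingers": 1}, {"tx": 0, "ty": 0, "tz": 0.9, "wx": 0, "wy": 0, "wz": 0, "fingers": 1}, {"tx": 0, "ty": 0, "tz": 0.9, "wx": 0, "wy": 0, "wz": 0, "fingers": 1}, {"tx": 0, "ty": 0, "tz": 0.8, "wx": 0, "wy": 0, "wz": 0, "fingers": 1}, {"tx": 0, "ty": 0, "tz": 0.55, "wx": 0, "wy": 0, "wz": 0, "fingers": 1}, {"tx": 0, "ty": 0, "tz": 0, "wx": 0, "wy": 0, "wz": 0, "fingers": 0.6}, {"tx": 0, "ty": 0, "tz": 0, "wx": 0, "wy": 0, "wz": 0, "fingers": 0}, {"tx": 0, "ty": 0, "tz": 0, "wx": 0, "wy": 0, "wz": 0, "fingers": 0}, {"tx": 0, "ty": 0, "tz": 0, "wx": 0, "wy": 0, "wz": 0, "fingers": 0}, {"tx": 0, "ty": 0, "tz": 0, "wx": 0, "wy": 0, "wz": 0, "fingers": 0}])

```text
clock: 12.15
eef_pos: [476.4, -322.7, 118.3]
ee_rot: [0.0, 0.987, 0.16, 0.0]
contact_force: [-0.2, -0.0, -0.3]
gripper_width: 0.506
grip_force: 0.0
```

Request:
send_rows(targets=[{"tx": 0, "ty": 0, "tz": 0, "wx": 0, "wy": 0, "wz": 0, "fingers": 0}, {"tx": 0, "ty": 0, "tz": 0, "wx": 0, "wy": 0, "wz": 0, "fingers": 0}, {"tx": 0, "ty": 0, "tz": 0, "wx": 0, "wy": 0, "wz": 0, "fingers": 0}])

```text
clock: 12.52
eef_pos: [476.3, -322.5, 117.9]
ee_rot: [0.0, 0.987, 0.16, 0.0]
contact_force: [-0.4, 0.7, 1.6]
gripper_width: 0.378
grip_force: 30.0
```

Request:
send_rows(targets=[{"tx": 0, "ty": 0, "tz": -0.5, "wx": 0, "wy": 0, "wz": 0, "fingers": 0}, {"tx": 0, "ty": 0, "tz": -0.9, "wx": 0, "wy": 0, "wz": 0, "fingers": 0}, {"tx": 0, "ty": 0, "tz": -0.9, "wx": 0, "wy": 0, "wz": 0, "fingers": 0}, {"tx": 0, "ty": 0, "tz": -0.9, "wx": 0, "wy": 0, "wz": 0, "fingers": 0}, {"tx": 0, "ty": 0, "tz": -0.9, "wx": 0, "wy": 0, "wz": 0, "fingers": 0}, {"tx": 0, "ty": 0, "tz": 0, "wx": 0, "wy": 0, "wz": 0, "fingers": 0}])

```text
clock: 13.28
eef_pos: [477.5, -323.6, 244.3]
ee_rot: [0.003, 0.987, 0.16, 0.002]
contact_force: [-0.0, -0.6, -1.1]
gripper_width: 0.377
grip_force: 30.0
```

```bash
python3 hub.py w4 2>/dev/null
```

```text
max z 175.98590636298036 n 8916
hub top 3018 (482.9198303222656, -322.65380859375) 22.587961196899414 174.7320110574273
in tool [ 5.18114915  0.40895793 68.3170052 ]
blade 0.35393415501179987 0.7158744632841059 [np.float64(19.8), np.float64(111.2), np.float64(-160.9), np.float64(nan)]
blade 0.3640072051892147 0.7378651532649666 [np.float64(19.7), np.float64(112.5), np.float64(-160.9), np.float64(nan)]
tcp [ 477.52648412 -323.5881764   244.28132001] tool x ang 0.32144669839059326
```

View pics/w4.png

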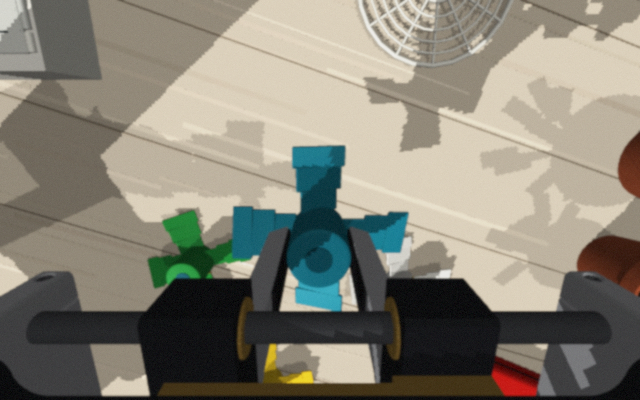

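The wheel is held level. The hub's top dimple is at (319,260), with the fingers on either side. I'll measure the hub's offset in the tool from that ring.

```bash
python3 - <<'E'
from h import *
T=tool(); p,d,K,W=grab("wrist"); 
g=cv2.GaussianBlur(cv2.cvtColor(p,cv2.COLOR_RGB2GRAY),(3,3),0)
c=cv2.HoughCircles(g[225:300,280:360],cv2.HOUGH_GRADIENT,1,60,param1=60,param2=12,minRadius=9,maxRadius=18)
c2=cv2.HoughCircles(g[200:310,270:370],cv2.HOUGH_GRADIENT,1,60,param1=60,param2=12,minRadius=25,maxRadius=38)
zt=T[2,3]-np.median(cloud(d,K,W)[255:264,310:330,2]); print("top depth tool z",zt)
for c,o in [(c,(280,225)),(c2,(270,200))]:
    for u,v,r in (c[0][:2] if c is not None else []):
        X=ray(u+o[0],v+o[1],K,W,T[2,3]-70); print(u+o[0],v+o[1],r,(X-T[:3,3])@T[:3,:3])
E
```

```text
top depth tool z 68.90944328099044
319.5 259.5 13.0 [ 0.09801373  0.30683195 70.00128513]
318.5 255.5 31.8 [ 2.48736587 -0.23942181 70.00337395]
```

Request:
send_rows(targets=[{"tx": 0.4523, "ty": -0.9343, "tz": 0, "wx": 0, "wy": 0, "wz": 0, "fingers": 0}, {"tx": 0.4523, "ty": -0.9343, "tz": 0, "wx": 0, "wy": 0, "wz": 0, "fingers": 0}, {"tx": 0.4523, "ty": -0.9343, "tz": 0, "wx": 0, "wy": 0, "wz": 0, "fingers": 0}, {"tx": 0.4523, "ty": -0.9343, "tz": 0, "wx": 0, "wy": 0, "wz": 0, "fingers": 0}, {"tx": 0.4523, "ty": -0.9343, "tz": 0, "wx": 0, "wy": 0, "wz": 0, "fingers": 0}, {"tx": 0.4523, "ty": -0.9343, "tz": 0, "wx": 0, "wy": 0, "wz": 0, "fingers": 0}, {"tx": 0.4523, "ty": -0.9343, "tz": 0, "wx": 0, "wy": 0, "wz": 0, "fingers": 0}, {"tx": 0.4523, "ty": -0.9343, "tz": 0, "wx": 0, "wy": 0, "wz": 0, "fingers": 0}, {"tx": 0.4523, "ty": -0.9343, "tz": 0, "wx": 0, "wy": 0, "wz": 0, "fingers": 0}])

```text
clock: 14.5
eef_pos: [511.4, -43.3, 238.9]
ee_rot: [-0.001, 0.987, 0.16, -0.002]
contact_force: [-0.4, 0.4, -1.2]
gripper_width: 0.375
grip_force: 30.0
```

Request:
send_rows(targets=[{"tx": 0.4523, "ty": -0.9343, "tz": 0, "wx": 0, "wy": 0, "wz": 0, "fingers": 0}, {"tx": 0.4523, "ty": -0.9343, "tz": 0, "wx": 0, "wy": 0, "wz": 0, "fingers": 0}, {"tx": 0.4523, "ty": -0.9343, "tz": 0, "wx": 0, "wy": 0, "wz": 0, "fingers": 0}, {"tx": 0.4523, "ty": -0.9343, "tz": 0, "wx": 0, "wy": 0, "wz": 0, "fingers": 0}, {"tx": 0.4523, "ty": -0.9343, "tz": 0, "wx": 0, "wy": 0, "wz": 0, "fingers": 0}, {"tx": 0, "ty": 0, "tz": 0, "wx": 0, "wy": 0, "wz": 0.9, "fingers": 0}, {"tx": 0, "ty": 0, "tz": 0, "wx": 0, "wy": 0, "wz": 0.8, "fingers": 0}, {"tx": 0, "ty": 0, "tz": 0, "wx": 0, "wy": 0, "wz": 0.8, "fingers": 0}, {"tx": 0, "ty": 0, "tz": 0, "wx": 0, "wy": 0, "wz": 0, "fingers": 0}, {"tx": 0, "ty": 0, "tz": 0, "wx": 0, "wy": 0, "wz": 0, "fingers": 0}])

```text
clock: 15.75
eef_pos: [531.9, 109.8, 239.8]
ee_rot: [-0.0, 0.998, 0.061, -0.001]
contact_force: [-0.1, -0.4, -1.1]
gripper_width: 0.374
grip_force: 30.0
```

```bash
python3 - <<'E'
from h import *
X=[]
for _ in range(4):
    T=tool(); X.append(T[:3,3]); eyes.camera("wrist")
print(np.round(X,2),np.mean(X,0),np.arctan2(T[1,0],T[0,0]),T[:3,2])
E
```

```text
[[531.95 109.78 239.77]
 [532.14 109.76 240.11]
 [532.25 109.77 240.31]
 [532.35 109.78 240.52]] [532.17386302 109.77028598 240.17677858] 0.12171859083376213 [-5.76695667e-04 -1.94435674e-05 -9.99999834e-01]
```

Request:
send_rows(targets=[{"tx": 0, "ty": 0, "tz": 0.5, "wx": 0, "wy": 0, "wz": 0, "fingers": 0}, {"tx": 0, "ty": 0, "tz": 0.5, "wx": 0, "wy": 0, "wz": 0, "fingers": 0}, {"tx": 0, "ty": 0, "tz": 0.5, "wx": 0, "wy": 0, "wz": 0, "fingers": 0}, {"tx": 0, "ty": 0, "tz": 0.5, "wx": 0, "wy": 0, "wz": 0, "fingers": 0}, {"tx": 0, "ty": 0, "tz": 0, "wx": 0, "wy": 0, "wz": 0, "fingers": 0}, {"tx": 0, "ty": 0, "tz": 0, "wx": 0, "wy": 0, "wz": 0, "fingers": 0}, {"tx": 0, "ty": 0, "tz": 0, "wx": 0, "wy": 0, "wz": 0, "fingers": 0}, {"tx": 0, "ty": 0, "tz": 0, "wx": 0, "wy": 0, "wz": 0, "fingers": 0}, {"tx": 0, "ty": 0, "tz": 0, "wx": 0, "wy": 0, "wz": 0, "fingers": 0}])

```text
clock: 17.08
eef_pos: [532.7, 109.9, 181.3]
ee_rot: [0.0, 0.998, 0.061, 0.0]
contact_force: [0.9, 0.8, -0.5]
gripper_width: 0.378
grip_force: 30.0
```

```bash
python3 - <<'E'
from h import *
X=[]
for _ in range(3):
    T=tool(); X.append(T[:3,3]); p,d,K,W=grab("wrist")
m=np.mean(X,0); dd=np.array([533.28,109.27,m[2]])-m
print(np.round(X,2),dd@T[:3,:3],robot.sense()["contact_force"])
C=cloud(d,K,W); hsv=cv2.cvtColor(p,cv2.COLOR_RGB2HSV)
f=(C[...,2]>76)&(C[...,2]<84)&(hsv[...,1]<60)&(d>0); save("w5",p); print(f.sum())
E
```

```text
[[532.72 109.85 181.26]
 [532.67 109.86 181.16]
 [532.57 109.88 181.06]] [5.49117139e-01 6.65071726e-01 1.92812189e-04] [ 0.28492111 -0.18490174 -0.71492915]
17038
```

View pics/w5.png

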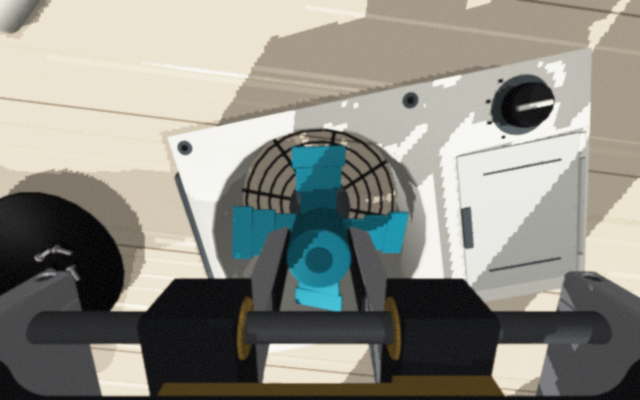

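The wheel is centred over the duct, with the hub at (319,258), and the flap is shut at (520,215). I'll make a fine correction and go down gently.

Request:
send_rows(targets=[{"tx": 0.018, "ty": 0.022, "tz": 0.15, "wx": 0, "wy": 0, "wz": 0, "fingers": 0}, {"tx": 0, "ty": 0, "tz": 0.15, "wx": 0, "wy": 0, "wz": 0, "fingers": 0}, {"tx": 0, "ty": 0, "tz": 0.1, "wx": 0, "wy": 0, "wz": 0, "fingers": 0}, {"tx": 0, "ty": 0, "tz": 0.1, "wx": 0, "wy": 0, "wz": 0, "fingers": 0}, {"tx": 0, "ty": 0, "tz": 0.1, "wx": 0, "wy": 0, "wz": 0, "fingers": 0}, {"tx": 0, "ty": 0, "tz": 0, "wx": 0, "wy": 0, "wz": 0, "fingers": 0}, {"tx": 0, "ty": 0, "tz": 0, "wx": 0, "wy": 0, "wz": 0, "fingers": 0}])

```text
clock: 18.1
eef_pos: [533.2, 109.3, 162.9]
ee_rot: [-0.0, 0.998, 0.061, 0.0]
contact_force: [0.6, -0.2, -0.8]
gripper_width: 0.375
grip_force: 30.0
```

Base is about 45 mm up and the nose has entered without contact, so I'll continue to the splines.

Request:
send_rows(targets=[{"tx": 0, "ty": 0, "tz": 0.06, "wx": 0, "wy": 0, "wz": 0, "fingers": 0}, {"tx": 0, "ty": 0, "tz": 0.06, "wx": 0, "wy": 0, "wz": 0, "fingers": 0}, {"tx": 0, "ty": 0, "tz": 0.06, "wx": 0, "wy": 0, "wz": 0, "fingers": 0}, {"tx": 0, "ty": 0, "tz": 0.03, "wx": 0, "wy": 0, "wz": 0, "fingers": 0}, {"tx": 0, "ty": 0, "tz": 0, "wx": 0, "wy": 0, "wz": 0, "fingers": 0}])

```text
clock: 18.73
eef_pos: [533.1, 109.2, 156.4]
ee_rot: [0.0, 0.998, 0.061, -0.0]
contact_force: [1.0, 0.2, -1.1]
gripper_width: 0.377
grip_force: 30.0
```

Request:
send_rows(targets=[{"tx": 0, "ty": 0, "tz": 0.05, "wx": 0, "wy": 0, "wz": 0, "fingers": 0}, {"tx": 0, "ty": 0, "tz": 0.05, "wx": 0, "wy": 0, "wz": 0, "fingers": 0}, {"tx": 0, "ty": 0, "tz": 0.05, "wx": 0, "wy": 0, "wz": 0, "fingers": 0}, {"tx": 0, "ty": 0, "tz": 0.05, "wx": 0, "wy": 0, "wz": 0, "fingers": 0}, {"tx": 0, "ty": 0, "tz": 0, "wx": 0, "wy": 0, "wz": 0, "fingers": 0}])

```text
clock: 19.35
eef_pos: [533.0, 109.2, 150.3]
ee_rot: [-0.0, 0.998, 0.061, -0.0]
contact_force: [0.3, 0.4, -1.0]
gripper_width: 0.377
grip_force: 30.0
```

Splines are meshed. I'll go down to the collar in small steps.

Request:
send_rows(targets=[{"tx": 0, "ty": 0, "tz": 0.04, "wx": 0, "wy": 0, "wz": 0, "fingers": 0}, {"tx": 0, "ty": 0, "tz": 0.04, "wx": 0, "wy": 0, "wz": 0, "fingers": 0}, {"tx": 0, "ty": 0, "tz": 0.03, "wx": 0, "wy": 0, "wz": 0, "fingers": 0}, {"tx": 0, "ty": 0, "tz": 0.03, "wx": 0, "wy": 0, "wz": 0, "fingers": 0}, {"tx": 0, "ty": 0, "tz": 0, "wx": 0, "wy": 0, "wz": 0, "fingers": 0}])

```text
clock: 19.98
eef_pos: [533.1, 109.2, 146.2]
ee_rot: [0.0, 0.998, 0.061, -0.0]
contact_force: [0.2, 0.0, -0.4]
gripper_width: 0.377
grip_force: 30.0
```

Request:
send_rows(targets=[{"tx": 0, "ty": 0, "tz": 0.02, "wx": 0, "wy": 0, "wz": 0, "fingers": 0}, {"tx": 0, "ty": 0, "tz": 0.02, "wx": 0, "wy": 0, "wz": 0, "fingers": 0}, {"tx": 0, "ty": 0, "tz": 0, "wx": 0, "wy": 0, "wz": 0, "fingers": 0}, {"tx": 0, "ty": 0, "tz": 0, "wx": 0, "wy": 0, "wz": 0, "fingers": 0}])

```text
clock: 20.48
eef_pos: [533.4, 109.3, 145.8]
ee_rot: [0.0, 0.998, 0.061, 0.0]
contact_force: [-2.3, 0.0, 5.7]
gripper_width: 0.378
grip_force: 30.0
```

Request:
send_rows(targets=[{"tx": 0, "ty": 0, "tz": 0.03, "wx": 0, "wy": 0, "wz": 0, "fingers": 0}, {"tx": 0, "ty": 0, "tz": 0.01, "wx": 0, "wy": 0, "wz": 0, "fingers": 0}, {"tx": 0, "ty": 0, "tz": 0, "wx": 0, "wy": 0, "wz": 0, "fingers": 0}, {"tx": 0, "ty": 0, "tz": 0, "wx": 0, "wy": 0, "wz": 0, "fingers": 0}])

```text
clock: 20.98
eef_pos: [533.5, 109.3, 145.8]
ee_rot: [0.0, 0.998, 0.061, 0.0]
contact_force: [-3.9, -0.1, 12.0]
gripper_width: 0.377
grip_force: 30.0
```

Request:
send_rows(targets=[{"tx": 0, "ty": 0, "tz": 0, "wx": 0, "wy": 0, "wz": 0, "fingers": 0}, {"tx": 0, "ty": 0, "tz": 0, "wx": 0, "wy": 0, "wz": 0, "fingers": 0}, {"tx": 0, "ty": 0, "tz": 0, "wx": 0, "wy": 0, "wz": 0, "fingers": 0}, {"tx": 0, "ty": 0, "tz": 0, "wx": 0, "wy": 0, "wz": 0, "fingers": 0}, {"tx": 0, "ty": 0, "tz": 0, "wx": 0, "wy": 0, "wz": 0, "fingers": 0}, {"tx": 0, "ty": 0, "tz": 0, "wx": 0, "wy": 0, "wz": 0, "fingers": 0}, {"tx": 0, "ty": 0, "tz": 0, "wx": 0, "wy": 0, "wz": 0, "fingers": 0}, {"tx": 0, "ty": 0, "tz": 0, "wx": 0, "wy": 0, "wz": 0, "fingers": 0}])

```text
clock: 21.98
eef_pos: [533.5, 109.3, 145.7]
ee_rot: [0.0, 0.998, 0.061, 0.0]
contact_force: [-3.7, -0.7, 11.7]
gripper_width: 0.374
grip_force: 30.0
```

```bash
python3 - <<'E'
from h import *
p,d,K,W=grab("wrist"); print("hub top z",np.median(cloud(d,K,W)[255:264,310:330,2]))
print(robot.job_done())
E
```

```text
hub top z 76.8310914263377
the job is handed in; nothing more can be done
None
```

The flap is pressed shut and the teal wheel sits on the collar with its splines meshed, still gripped and pressed down with a steady 12 N or so; the job is handed in at about 22 s, but no verdict came back.

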